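Step the vacuum selector round to the open port

ROBOT

A 6-joint arm with a two-finger parallel gripper is mounted at the origin on the work surface. World frame = base frame: x ahead of the robot, y to its left, z up, the work surface at z = 0. Lengths are in m, angles in degrees, forces in N, time in s.
With the tool pointing down it reaches from about 0.275 to 0.725 m from the base axis. Payload 15.9 kg.
Tool frame: the origin (TCP) lies midway between the tips of the shut fingers; the grasp point (between the pads) lies 19 mm behind it; z points along the fingers, y is the line along which they close (so a half turn about z gives the same grasp; the last joint's range is limited). The gripper opens to 85 mm and grips with 20 to 120 N. Pads are 22 mm wide; open, the fingers measure 114 mm over their backs; the gripper's body (76 mm by 85 mm) begins 54 mm behind the grasp point. The pads swing forward as they close: fully open they stand 13 mm farther back than shut.
Start: joints at [68.64, 12.198, -1.971, 75.831, 0, 90], TCP at [0.182, 0.466, 0.231] pointing down, gripper open.
Joint ranges: [-170.91, 170.91], [-42.67, 98.43], [-65.05, 77.54], [-120.47, 116.71], [-90, 82.35], [-180, 180]. Speed limits (degrees/s): [108.29, 108.29, 136.94, 147.25, 180, 180].

INTERFACE

Orientations are given as a 3x3 rotation matrix whose columns are the frame's x, y, z axes.
In Python, from plant import bot, read_camera, workorder, spot_in, silhouettes, landmark_of gives the robot as it stands. The module is installed in compiled form; this text tells all that it offers.
- The arm moves only by the tool apply_moves, never from a script. Its argument "moves" is a list of rows, each an object with "linear": the shift along the tool's x, y, z each as a share of 0.3 m, from -1 to 1, a list of three; "twist": the turn, a rotation vector about the tool's x, y, z each as a share of 120 degrees, from -1 to 1, a list of three. A call has exactly 10 rows; each row is the pose to reach, as a shift and turn from the pose commanded when the call began, along the tool's axes at that moment; what a row does not reach only later rows make up. A row lasts 1/10 s, in which the tool goes at most 50 mm and 8.59 degrees, less where a joint would pass 70% of its speed; a pose out of reach is approached as far as the arm can. A call with a number of a shift or a turn outside -1 to 1 is refused whole. A call with a gripper value outside its range is refused whole. "fingers" is the opening, from 0 (shut) to 1 (fully open), set as the call begins (left out, the last holds). The fingers move at their own pace and stop on an object; "grip_force" is the grip in N (left out, the last holds). Time passes only in rows, so rows that repeat a pose let the fingers close, or fill a call up. It gives the time, the measured TCP pose, the force, the opening and the grip force at its end, in the units of the state.
- bot.read_state(): the state, without advancing time (a new reading comes with each control period).
- read_camera(name): name is "side" or "top"; returns a dict with "img" (480x640x3 uint8, blue, green, red), "z_map" (480x640 float32, m along the optical axis (not along the pixel's ray), 0 where there is no reading), "K" (3x3 intrinsics, pixels), "origin" and "rotation" of the camera in the world. Camera axes: x right, y down, z forward; pixel columns grow to the right and rows downward; lengths in m; the calibration is good to about 2 mm. A picture is of the moment at which its call begins.
- workorder.hand_in(): hands the job in; it is judged then, once.
Trained networks look in a picture, given as the dict that the camera call returned (one of the last four; its "shot" number tells which), for a name from the list of things; names that differ only in an ending like _2 or _b are one class to them, and where a whole thing is asked for, a point or a joint stands for the part that bears it (a point fixed in the world has none). Each returns a list of dicts, best first, with "score" (0 to 1); they miss things now and then, are a little off and sometimes report something else, mostly with a low value. They report only what shows in the picture. A call takes as long as a camera call.
- spot_in(name, picture): "uv" ([column, row] in pixels, amid what is visible of it).
- silhouettes(name, picture): "pixels" (480x640 bool, what is visible of it) and "uv" ([column, row] in pixels, amid what is visible of it).
- landmark_of(name, picture): "uv" ([column, row] in pixels: a listed point, or the origin of a listed thing).
The state is a dict: "time_s": time; "q": joint angles; "qvel": joint speeds; "joint_torque": joint torques, N m; "tcp_pos": TCP position; "orientation": TCP orientation; "force": force on the tool from outside, world axes, zero at the start; "torque": the same for the moment, N m; "opening": finger opening in m; "gripper_force": force on a finger pad.
Only numpy, scipy, OpenCV 4.12 (cv2) and the standard library are available. Lean on these libraries where they do the work, as an engineer would, in place of code of your own. Each camera call takes 0.05 s, during which the arm holds its last target. There are 200 camera calls.

TASK

Use the thumb lever on the white vacuum selector valve to step its pointer, click by click, round to the port with the tall steel hose nozzle, and let the lever spring back to rest. Work only the lever, never the dial, do not force the lever hard against its stop, and leave the glassware, lid and wrench around it where they are. The dial only goes one way, so do not overshoot.

Things in the scene. Friction and masses are not known exactly. Their poses are not given: they have to be found in the camera images.
- valve: vacuum selector valve bolted to the bench: white round housing, 196 mm across its foot, 186 mm above, its flat top 60 mm over the bench. Origin on the bench at its centre, z up, x axis pointing away from the lever side.
- top_centre (a point): centre of the housing's flat top. Around it 8 ports stand on a circle of 72 mm radius, 36 degrees apart, at -126, -90 ... +126 degrees from the valve's x axis (counter-clockwise from above). Seven have low white caps (28 mm across, 13 mm high), one has the tall nozzle.
- selector: the dial on the valve's top: 72 mm disc with a small knob and a black pointer bar, up to 78 mm above the bench, turning about the valve's axis. A sprung detent holds it at each port. Each click of the lever moves it one port (36 degrees) counter-clockwise seen from above; it cannot be stepped back.
- pointer_tip (a point): outer end of the pointer bar, 46 mm from the valve's axis, 70 mm above the bench. At a port it lies on the line from the axis to that port, 26 mm short of the port's centre.
- nozzle: barbed steel hose nozzle, 28 mm across its foot, 50 mm tall, the only tall port. Origin at the centre of its foot, on the housing's top. It stands on one of the ports at -18, 18, 54 or 90 degrees, two to six clicks ahead of the pointer.
- lever (a joint): thumb lever angle, rad: 0 at rest, growing counter-clockwise from above; a spring returns it to 0 when let go. A push first takes up slack, then turns the dial until it snaps to the next port (the click, at 0.4 to 0.6 rad); some 3 degrees later comes a rubber-cushioned stop (0.45 to 0.65 rad, stiffening about 6 N per mm at the pad). Where differs from valve to valve, unseen: feel for it.
- lever_hinge (a point): the lever's pivot, on the valve's axis at lever height. One full push gives just one click; the next needs the lever let fully back to rest first. Pushing at the pad takes 2 to 10 N up to the click; a rise to about 15 N is the stop; over 40 N damages the ratchet.
- lever_pad (a point): centre of the lever's upright black thumb pad, 130 mm from the axis, 46 mm above the bench: 40 mm long radially, 13 mm thick along its path, standing from 24 to 68 mm above the bench. At rest at 160 degrees from the valve's x axis; pushed on its clockwise (valve's +y) side, where 60 mm is free. A steel bar 14 mm wide, 31 to 41 mm high, joins it to the housing.
- jar_clear: bystander: glass jar of pale sample with a white screw lid, 64 mm across, 103 mm tall; origin under its centre.
- jar_amber: bystander: glass jar of amber sample with a white screw lid, 64 mm across, 103 mm tall; origin under its centre.
- jar_grey: bystander: glass jar of grey powder with a white screw lid, 64 mm across, 103 mm tall; origin under its centre.
- flask: bystander: conical glass flask, 88 mm across, 125 mm tall; origin under its centre.
- beaker: bystander: glass beaker, 72 mm across, 85 mm tall; origin under its centre.
- wrench: bystander: steel wrench 180 mm long, lying on the bench along its own x axis.
- jar_lid: bystander: loose white jar lid, 68 mm across, 16 mm high; origin under its centre.

How it is judged (in metres and radians):
At the end, for the whole second after the job is handed in: The pointer stands at the steel nozzle (pointer tip within 31 mm of the nozzle's axis; 26 mm when in line, 46 mm at the next port) and the lever is back at rest (below 0.06 rad) (horizontal distance between pointer_tip and nozzle below 0.031 m and value of joint lever below 0.06 rad); the robot touches nothing.
It fails at once if the lever is pushed with more than 40 N (contact force between any of the fingers, the arm and lever above 40 N).
It fails at once if the dial is touched with more than 1 N (contact force between any of the fingers, the arm and selector above 1 N).
It fails at once if a bystander is moved more than 30 mm (distance of any of jar_clear, jar_amber, jar_grey, flask, beaker, wrench, jar_lid from where it was at the start of the episode above 0.03 m).
It also fails if it takes over 72 s, if anything falls off the work surface, if the arm or the gripper's body presses on something with over 40 N, if the wrist force passes 120 N, or if a joint passes its speed limit or range.

## Working session

There is one attempt and no reset: what is moved stays moved. The work goes in short steps, Python scripts to look and compute and a tool call to move; the robot and the scene stay as the last step left them, time stands still between calls to the robot, and variables do not carry over. Pictures are saved under pics/ and viewed, at most 10 in all, crops included, and the job is handed in when it is done.

Besides the shell and the picture viewer there is one more tool, called as name(argument=value, ...), one argument or row to a line, values as JSON. apply_moves: Moves the arm, as the interface text tells. Its arguments: {"type":"object","properties":{"moves":{"type":"array"},"fingers":{"type":"number"},"grip_force":{"type":"number"}},"required":["moves"]}

```bash
mkdir -p pics; cat > h.py <<'E'
import numpy as np, cv2
from plant import bot, read_camera, workorder, spot_in, silhouettes, landmark_of
def world(p,uv,z=None):
    K,R,o=p["K"],np.array(p["rotation"]),np.array(p["origin"])
    d=R@np.linalg.inv(K)@np.array([uv[0],uv[1],1.])
    if z is None:
        u,v=int(round(uv[0])),int(round(uv[1])); w=p["z_map"][max(v-1,0):v+2,max(u-1,0):u+2]; s=np.median(w[w>0]) if (w>0).any() else np.nan
        return o+d*s
    return o+d*(z-o[2])/d[2]
E
python3 - <<'E'
from h import *
T=read_camera("top");S=read_camera("side")
cv2.imwrite("pics/top0.png",T["img"]);cv2.imwrite("pics/side0.png",S["img"])
for n,p in(("top",T),("side",S)):
    print(n,np.round(p["origin"],3))
    for k,z in(("top_centre",.06),("pointer_tip",.07),("nozzle",.06),("lever_pad",.046),("valve",0),("jar_clear",0),("jar_amber",0),("jar_grey",0),("flask",0),("beaker",0),("wrench",0),("jar_lid",0)):
        r=landmark_of(k,p)[:2]
        print(k,[(np.round(a["uv"]),round(a["score"],2),np.round(world(p,a["uv"],z),3)) for a in r])
s=bot.read_state();print(s["tcp_pos"],s["orientation"],s["force"],s["time_s"])
E
```

```text
top [ 0.284 -0.057  1.382]
top_centre [(array([314., 206.]), 0.68, array([ 0.623, -0.037,  0.06 ]))]
pointer_tip [(array([335., 202.]), 0.79, array([ 0.634, -0.088,  0.07 ])), (array([241., 183.]), 0.27, array([0.677, 0.141, 0.07 ]))]
nozzle [(array([294., 186.]), 0.51, array([0.672, 0.012, 0.06 ]))]
lever_pad [(array([299., 254.]), 0.65, array([ 0.507, -0.004,  0.046]))]
valve [(array([316., 210.]), 0.61, array([ 0.629, -0.042,  0.   ]))]
jar_clear [(array([394., 232.]), 0.96, array([ 0.574, -0.242,  0.   ]))]
jar_amber [(array([386., 193.]), 0.73, array([ 0.678, -0.22 ,  0.   ]))]
jar_grey [(array([233., 211.]), 0.6, array([0.621, 0.169, 0.   ]))]
flask [(array([241., 181.]), 0.96, array([0.701, 0.152, 0.   ])), (array([443., 326.]), 0.52, array([ 0.342, -0.359,  0.   ]))]
beaker [(array([322., 147.]), 0.73, array([ 0.799, -0.054,  0.   ]))]
wrench [(array([443., 329.]), 0.94, array([ 0.336, -0.358,  0.   ])), (array([173., 317.]), 0.54, array([0.351, 0.305, 0.   ]))]
jar_lid [(array([171., 317.]), 0.79, array([0.353, 0.309, 0.   ]))]
side [ 0.344 -0.766  0.749]
top_centre [(array(
[... 479 characters left out ...]
350., 324.]), 0.71, array([ 0.568, -0.229,  0.   ]))]
jar_amber [(array([400., 304.]), 0.91, array([ 0.682, -0.217,  0.   ]))]
jar_grey [(array([311., 203.]), 0.83, array([0.613, 0.172, 0.   ]))]
flask [(array([345., 201.]), 0.72, array([0.699, 0.147, 0.   ]))]
beaker [(array([415., 241.]), 0.94, array([ 0.799, -0.052,  0.   ]))]
wrench [(array([245., 418.]), 0.96, array([ 0.331, -0.355,  0.   ]))]
jar_lid [(array([204., 194.]), 0.82, array([0.353, 0.306, 0.   ]))]
[0.18209754 0.4656338  0.23129879] [[-9.31320556e-01  3.64200525e-01 -7.43567393e-06]
 [ 3.64200525e-01  9.31320556e-01 -1.27268426e-05]
 [ 2.28987323e-06 -1.45608464e-05 -1.00000000e+00]] [-0.02295352  0.62000133 -0.06279171] 1.3
```

```bash
python3 - <<'E'
import cv2,numpy as np
a=cv2.imread("pics/top0.png")[130:300,210:420];b=cv2.imread("pics/side0.png")[150:320,230:440]
cv2.imwrite("pics/c.png",cv2.resize(np.vstack([a[:150],b[:150]]),None,fx=2,fy=2,interpolation=2) if 0 else np.hstack([cv2.resize(a,(400,324),interpolation=cv2.INTER_CUBIC),cv2.resize(b,(400,324),interpolation=cv2.INTER_CUBIC)]))
E
```

```text
(no output)
```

View pics/c.png

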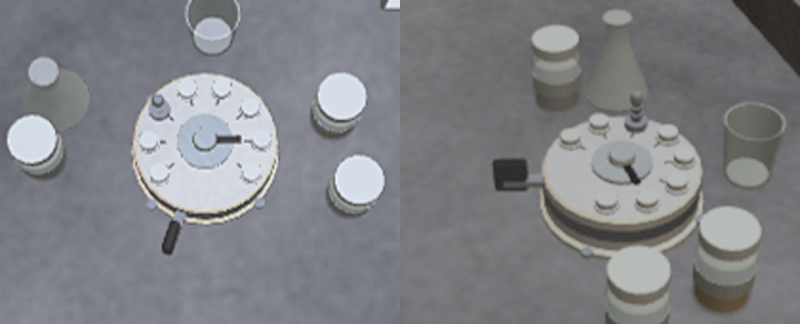

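The top-view crop has +x up and +y left. The pointer points right, at the -90° port, and the nozzle is upper left at (158,105), the 54° port, so 4 clicks are needed. The black pad is at about (172,235), with nothing on its +y side.

apply_moves(
  moves=[
    {"linear": [-0.785,-0.473,0.2],"twist": [0,0,-0.7]},
    {"linear": [-0.785,-0.473,0.2],"twist": [0,0,-0.7]},
    {"linear": [-0.785,-0.473,0.2],"twist": [0,0,-0.7]},
    {"linear": [-0.785,-0.473,0.2],"twist": [0,0,-0.7]},
    {"linear": [-0.785,-0.473,0.2],"twist": [0,0,-0.7]},
    {"linear": [-0.785,-0.473,0.2],"twist": [0,0,-0.7]},
    {"linear": [-0.785,-0.473,0.2],"twist": [0,0,-0.7]},
    {"linear": [-0.785,-0.473,0.2],"twist": [0,0,-0.7]},
    {"linear": [-0.785,-0.473,0.2],"twist": [0,0,-0.7]},
    {"linear": [-0.785,-0.473,0.2],"twist": [0,0,-0.7]},
  ],
  fingers=0,
  grip_force=60,
)

```text
time_s: 2.3
tcp_pos: [0.3499, 0.2475, 0.1713]
orientation: [[-0.527, -0.85, -0.0], [-0.85, 0.527, 0.0], [-0.0, 0.0, -1.0]]
force: [0.1, -0.7, -0.2]
opening: -0.0001
gripper_force: 0.0
```

apply_moves(
  moves=[
    {"linear": [0.323,-0.855,0.1],"twist": [0,0,-0.115]},
    {"linear": [0.323,-0.855,0.1],"twist": [0,0,-0.115]},
    {"linear": [0.323,-0.855,0.1],"twist": [0,0,-0.115]},
    {"linear": [0.323,-0.855,0.1],"twist": [0,0,-0.115]},
    {"linear": [0.323,-0.855,0.1],"twist": [0,0,-0.115]},
    {"linear": [0.323,-0.855,0.2],"twist": [0,0,-0.115]},
    {"linear": [0.323,-0.855,0.3],"twist": [0,0,-0.115]},
    {"linear": [0.323,-0.855,0.4],"twist": [0,0,-0.115]},
    {"linear": [0.323,-0.855,0.457],"twist": [0,0,-0.115]},
    {"linear": [0.323,-0.855,0.457],"twist": [0,0,-0.115]},
  ],
)

```text
time_s: 3.3
tcp_pos: [0.5138, 0.0291, 0.0321]
orientation: [[-0.314, -0.949, -0.004], [-0.949, 0.314, -0.0], [0.001, 0.004, -1.0]]
force: [-0.4, 0.4, 1.2]
opening: 0.0001
gripper_force: 0.0
```

```bash
cat > look.py <<'E'
from h import *
import sys
T=read_camera("top");S=read_camera("side")
for p in(T,S):
    for k,z in(("pointer_tip",.07),("lever_pad",.046)):
        for a in landmark_of(k,p)[:1]:
            w=world(p,a["uv"],z)-[.6295,-.043,0]
            print(k,round(a["score"],2),np.round(w+[.6295,-.043,0],3),"ang",round(np.degrees(np.arctan2(w[1],w[0]))%360,1),"r",round(np.hypot(*w[:2]),3))
s=bot.read_state();print(round(s["time_s"],2),np.round(s["tcp_pos"],4),np.round(s["force"],1),np.round(s["q"],0))
if len(sys.argv)>1:
    a=T["img"][150:300,240:400];b=S["img"][160:310,220:380]
    cv2.imwrite(f"pics/{sys.argv[1]}.png",np.hstack([cv2.resize(x,(400,375),interpolation=cv2.INTER_CUBIC) for x in(a,b)]))
E
python3 look.py a1
```

```text
pointer_tip 0.63 [ 0.628 -0.094  0.07 ] ang 268.7 r 0.051
pointer_tip 0.96 [ 0.635 -0.088  0.07 ] ang 277.5 r 0.046
lever_pad 0.55 [ 0.508 -0.003  0.046] ang 161.7 r 0.128
3.6 [0.5163 0.0294 0.0354] [-0.3 -0.1  0.9] [  3.  21. -20.  49.  -0. -68.]
```

View pics/a1.png

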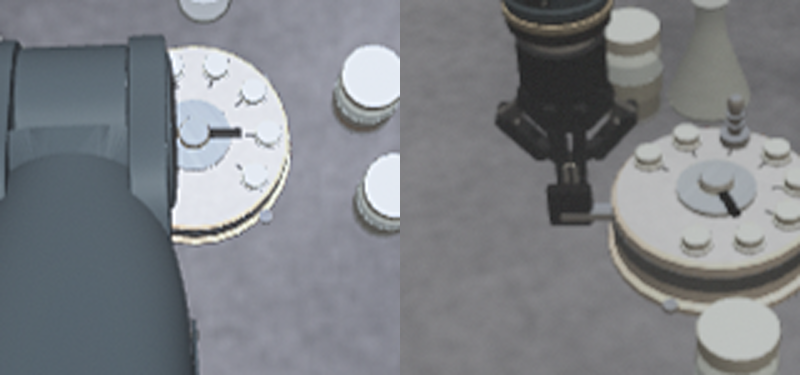

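Side view: the shut fingers stand just behind the pad's +y side at (570,180). The pointer is still at the -90° port, at (735,205). Next I push along the lever's arc to about 0.35 rad.

apply_moves(
  moves=[
    {"linear": [0.026,0,0],"twist": [0,0,0]},
    {"linear": [0.052,0,0],"twist": [0,0,0]},
    {"linear": [0.08,0.001,0],"twist": [0,0,-0.03]},
    {"linear": [0.11,0.002,0],"twist": [0,0,-0.063]},
    {"linear": [0.139,0.003,0],"twist": [0,0,-0.095]},
    {"linear": [0.16,0.001,0],"twist": [0,0,-0.118]},
    {"linear": [0.175,-0.001,0],"twist": [0,0,-0.135]},
    {"linear": [0.19,-0.003,0],"twist": [0,0,-0.15]},
    {"linear": [0.205,-0.006,0],"twist": [0,0,-0.167]},
    {"linear": [0.205,-0.006,0],"twist": [0,0,-0.167]},
  ],
)

```text
time_s: 4.6
tcp_pos: [0.498, -0.0302, 0.0345]
orientation: [[0.03, -1.0, 0.001], [-1.0, -0.03, 0.001], [-0.001, -0.001, -1.0]]
force: [2.6, 4.1, -0.5]
opening: -0.0
gripper_force: 1.8
```

```bash
cat > f.py <<'E'
from h import *
S=read_camera("side")
for k,z in(("pointer_tip",.07),("lever_pad",.046)):
    for a in landmark_of(k,S)[:1]:
        w=world(S,a["uv"],z)-[.6295,-.043,0]
        print(k,round(a["score"],2),"ang",round(np.degrees(np.arctan2(w[1],w[0]))%360,1),"r",round(np.hypot(*w[:2]),3))
s=bot.read_state();R=np.array(s["orientation"]);w=s["tcp_pos"]-np.array([.6295,-.043,0]);R=R.reshape(3,3)
t=np.degrees(np.arctan2(R[1,0],R[0,0]))%360-90
print("t",round(s["time_s"],2),"tcp",np.round(s["tcp_pos"],4),"F tool",np.round(R.T@s["force"],1),"theta_tool",round(t-161.7,1),"theta_pos rad",round(np.arctan2(w[1],w[0])%6.2832-np.radians(161.7)+.1338,3))
E
python3 f.py
```

```text
pointer_tip 0.56 ang 276.0 r 0.052
lever_pad 0.7 ang 180.4 r 0.132
t 4.75 tcp [ 0.4981 -0.0297  0.0344] F tool [-3.2 -2.5 -1.9] theta_tool 20.0 theta_pos rad 0.352
```

apply_moves(
  moves=[
    {"linear": [0.005,0.001,0],"twist": [0,0,-0.006]},
    {"linear": [0.011,0.001,0],"twist": [0,0,-0.012]},
    {"linear": [0.016,0.002,0],"twist": [0,0,-0.018]},
    {"linear": [0.022,0.002,0],"twist": [0,0,-0.024]},
    {"linear": [0.022,0.002,0],"twist": [0,0,-0.024]},
    {"linear": [0.022,0.002,0],"twist": [0,0,-0.024]},
    {"linear": [0.022,0.002,0],"twist": [0,0,-0.024]},
    {"linear": [0.022,0.002,0],"twist": [0,0,-0.024]},
    {"linear": [0.022,0.002,0],"twist": [0,0,-0.024]},
    {"linear": [0.022,0.002,0],"twist": [0,0,-0.024]},
  ],
)

```text
time_s: 5.75
tcp_pos: [0.4974, -0.0362, 0.0341]
orientation: [[0.08, -0.997, -0.0], [-0.997, -0.08, -0.0], [-0.0, 0.0, -1.0]]
force: [-0.5, 3.5, 2.2]
opening: -0.0001
gripper_force: 1.6
```

```bash
python3 f.py
```

```text
pointer_tip 0.74 ang 280.8 r 0.049
lever_pad 0.58 ang 186.4 r 0.126
t 5.9 tcp [ 0.4974 -0.0362  0.0342] F tool [-4.   0.6 -1.7] theta_tool 22.9 theta_pos rad 0.402
```

apply_moves(
  moves=[
    {"linear": [0.005,0.001,0],"twist": [0,0,-0.006]},
    {"linear": [0.011,0.001,0],"twist": [0,0,-0.012]},
    {"linear": [0.016,0.002,0],"twist": [0,0,-0.018]},
    {"linear": [0.022,0.002,0],"twist": [0,0,-0.024]},
    {"linear": [0.022,0.002,0],"twist": [0,0,-0.024]},
    {"linear": [0.022,0.002,0],"twist": [0,0,-0.024]},
    {"linear": [0.022,0.002,0],"twist": [0,0,-0.024]},
    {"linear": [0.022,0.002,0],"twist": [0,0,-0.024]},
    {"linear": [0.022,0.002,0],"twist": [0,0,-0.024]},
    {"linear": [0.022,0.002,0],"twist": [0,0,-0.024]},
  ],
)

```text
time_s: 6.9
tcp_pos: [0.4973, -0.0429, 0.0342]
orientation: [[0.13, -0.991, -0.0], [-0.991, -0.13, -0.0], [0.0, 0.0, -1.0]]
force: [-2.3, 2.6, 1.0]
opening: 0.0001
gripper_force: 1.5
```

```bash
python3 f.py
```

```text
pointer_tip 0.74 ang 285.4 r 0.048
lever_pad 0.75 ang 189.1 r 0.134
t 7.05 tcp [ 0.4974 -0.0429  0.0342] F tool [-2.4  2.  -0.1] theta_tool 25.8 theta_pos rad 0.452
```

apply_moves(
  moves=[
    {"linear": [0.005,0.001,0],"twist": [0,0,-0.006]},
    {"linear": [0.011,0.001,0],"twist": [0,0,-0.012]},
    {"linear": [0.016,0.002,0],"twist": [0,0,-0.018]},
    {"linear": [0.022,0.002,0],"twist": [0,0,-0.024]},
    {"linear": [0.022,0.002,0],"twist": [0,0,-0.024]},
    {"linear": [0.022,0.002,0],"twist": [0,0,-0.024]},
    {"linear": [0.022,0.002,0],"twist": [0,0,-0.024]},
    {"linear": [0.022,0.002,0],"twist": [0,0,-0.024]},
    {"linear": [0.022,0.002,0],"twist": [0,0,-0.024]},
    {"linear": [0.022,0.002,0],"twist": [0,0,-0.024]},
  ],
)

```text
time_s: 8.05
tcp_pos: [0.4977, -0.0495, 0.0342]
orientation: [[0.18, -0.984, -0.0], [-0.984, -0.18, 0.0], [-0.0, 0.0, -1.0]]
force: [-3.1, 2.5, -1.2]
opening: -0.0003
gripper_force: 1.4
```

```bash
python3 f.py
```

```text
pointer_tip 0.9 ang 306.8 r 0.047
lever_pad 0.55 ang 134.5 r 0.398
t 8.2 tcp [ 0.4977 -0.0495  0.0342] F tool [-3.1  1.7  0.3] theta_tool 28.7 theta_pos rad 0.502
```

The pointer snapped to the next port at about 0.48 rad. Next I let the lever back to rest.

apply_moves(
  moves=[
    {"linear": [-0.053,-0.012,0],"twist": [0,0,0.06]},
    {"linear": [-0.106,-0.028,0],"twist": [0,0,0.119]},
    {"linear": [-0.142,-0.045,0],"twist": [0,0,0.155]},
    {"linear": [-0.178,-0.063,0],"twist": [0,0,0.191]},
    {"linear": [-0.208,-0.082,0],"twist": [0,0,0.215]},
    {"linear": [-0.237,-0.101,0],"twist": [0,0,0.239]},
    {"linear": [-0.237,-0.101,0],"twist": [0,0,0.239]},
    {"linear": [-0.237,-0.101,0],"twist": [0,0,0.239]},
    {"linear": [-0.237,-0.101,0],"twist": [0,0,0.239]},
    {"linear": [-0.237,-0.101,0],"twist": [0,0,0.239]},
  ],
)

```text
time_s: 9.2
tcp_pos: [0.5146, 0.0254, 0.0342]
orientation: [[-0.314, -0.949, 0.0], [-0.949, 0.314, -0.0], [0.0, -0.0, -1.0]]
force: [0.3, -0.2, 0.4]
opening: -0.0
gripper_force: 0.0
```

```bash
python3 f.py
```

```text
pointer_tip 0.75 ang 306.1 r 0.048
lever_pad 0.74 ang 165.2 r 0.129
t 9.35 tcp [0.5147 0.0256 0.0343] F tool [ 0.7 -0.1 -0.1] theta_tool -0.0 theta_pos rad -0.085
```

apply_moves(
  moves=[
    {"linear": [0.042,0,0],"twist": [0,0,0]},
    {"linear": [0.086,0.002,0],"twist": [0,0,-0.048]},
    {"linear": [0.129,0.003,0],"twist": [0,0,-0.095]},
    {"linear": [0.162,0,0],"twist": [0,0,-0.131]},
    {"linear": [0.194,-0.006,0],"twist": [0,0,-0.167]},
    {"linear": [0.215,-0.012,0],"twist": [0,0,-0.191]},
    {"linear": [0.236,-0.018,0],"twist": [0,0,-0.215]},
    {"linear": [0.249,-0.023,0],"twist": [0,0,-0.23]},
    {"linear": [0.261,-0.027,0],"twist": [0,0,-0.243]},
    {"linear": [0.261,-0.027,0],"twist": [0,0,-0.243]},
  ],
)

```text
time_s: 10.35
tcp_pos: [0.4976, -0.0517, 0.0343]
orientation: [[0.188, -0.982, 0.0], [-0.982, -0.188, 0.0], [-0.0, -0.0, -1.0]]
force: [-0.1, 3.4, 0.6]
opening: -0.0001
gripper_force: 1.3
```

```bash
python3 f.py
```

```text
pointer_tip 0.8 ang 350.3 r 0.043
lever_pad 0.78 ang 197.2 r 0.131
t 10.5 tcp [ 0.4976 -0.0511  0.0342] F tool [-3.3  0.1 -1.5] theta_tool 29.1 theta_pos rad 0.514
```

apply_moves(
  moves=[
    {"linear": [-0.053,-0.012,0],"twist": [0,0,0.06]},
    {"linear": [-0.106,-0.028,0],"twist": [0,0,0.119]},
    {"linear": [-0.142,-0.045,0],"twist": [0,0,0.155]},
    {"linear": [-0.178,-0.063,0],"twist": [0,0,0.191]},
    {"linear": [-0.208,-0.082,0],"twist": [0,0,0.215]},
    {"linear": [-0.241,-0.104,0],"twist": [0,0,0.243]},
    {"linear": [-0.241,-0.104,0],"twist": [0,0,0.243]},
    {"linear": [-0.241,-0.104,0],"twist": [0,0,0.243]},
    {"linear": [-0.241,-0.104,0],"twist": [0,0,0.243]},
    {"linear": [-0.241,-0.104,0],"twist": [0,0,0.243]},
  ],
)

```text
time_s: 11.5
tcp_pos: [0.5146, 0.0254, 0.0342]
orientation: [[-0.314, -0.949, -0.0], [-0.949, 0.314, -0.0], [0.0, 0.0, -1.0]]
force: [-0.1, -0.1, 0.5]
opening: 0.0
gripper_force: 0.0
```

```bash
python3 f.py
```

```text
pointer_tip 0.62 ang 336.5 r 0.045
lever_pad 0.78 ang 163.4 r 0.132
t 11.65 tcp [0.5148 0.0256 0.0343] F tool [-0.3 -0.2  0.4] theta_tool -0.0 theta_pos rad -0.086
```

apply_moves(
  moves=[
    {"linear": [0.042,0,0],"twist": [0,0,0]},
    {"linear": [0.086,0.002,0],"twist": [0,0,-0.048]},
    {"linear": [0.129,0.003,0],"twist": [0,0,-0.095]},
    {"linear": [0.162,0,0],"twist": [0,0,-0.131]},
    {"linear": [0.194,-0.006,0],"twist": [0,0,-0.167]},
    {"linear": [0.215,-0.012,0],"twist": [0,0,-0.191]},
    {"linear": [0.236,-0.018,0],"twist": [0,0,-0.215]},
    {"linear": [0.249,-0.023,0],"twist": [0,0,-0.23]},
    {"linear": [0.261,-0.027,0],"twist": [0,0,-0.243]},
    {"linear": [0.261,-0.027,0],"twist": [0,0,-0.243]},
  ],
)

```text
time_s: 12.65
tcp_pos: [0.4977, -0.0517, 0.0343]
orientation: [[0.188, -0.982, 0.0], [-0.982, -0.188, 0.0], [-0.0, -0.0, -1.0]]
force: [0.2, 2.3, 0.8]
opening: 0.0003
gripper_force: 1.3
```

```bash
python3 f.py
```

```text
pointer_tip 0.66 ang 17.5 r 0.048
lever_pad 0.89 ang 195.1 r 0.129
t 12.8 tcp [ 0.4977 -0.0511  0.0342] F tool [-2.7  0.7 -2.1] theta_tool 29.1 theta_pos rad 0.514
```

Three clicks are done and the pointer is at about 18°. I return the lever and look before the last click.

apply_moves(
  moves=[
    {"linear": [-0.053,-0.012,0],"twist": [0,0,0.06]},
    {"linear": [-0.106,-0.028,0],"twist": [0,0,0.119]},
    {"linear": [-0.142,-0.045,0],"twist": [0,0,0.155]},
    {"linear": [-0.178,-0.063,0],"twist": [0,0,0.191]},
    {"linear": [-0.208,-0.082,0],"twist": [0,0,0.215]},
    {"linear": [-0.241,-0.104,0],"twist": [0,0,0.243]},
    {"linear": [-0.241,-0.104,0],"twist": [0,0,0.243]},
    {"linear": [-0.241,-0.104,0],"twist": [0,0,0.243]},
    {"linear": [-0.241,-0.104,0],"twist": [0,0,0.243]},
    {"linear": [-0.241,-0.104,0],"twist": [0,0,0.243]},
  ],
)

```text
time_s: 13.8
tcp_pos: [0.5148, 0.0254, 0.0342]
orientation: [[-0.314, -0.949, -0.0], [-0.949, 0.314, -0.0], [0.0, 0.0, -1.0]]
force: [0.5, -0.4, 1.0]
opening: 0.0004
gripper_force: 0.0
```

```bash
python3 look.py a2
```

```text
pointer_tip 0.62 [ 0.666 -0.032  0.07 ] ang 16.6 r 0.038
lever_pad 0.44 [0.613 0.158 0.046] ang 94.7 r 0.202
pointer_tip 0.78 [ 0.676 -0.023  0.07 ] ang 23.3 r 0.051
lever_pad 0.81 [0.505 0.003 0.046] ang 159.6 r 0.133
14.1 [0.515  0.0258 0.0342] [-0.9  0.1 -0.6] [  3.  21. -20.  49.  -0. -69.]
```

View pics/a2.png

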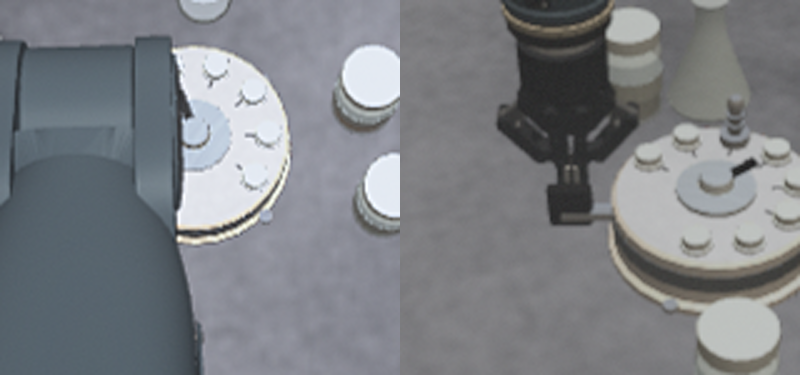

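In the side view the pointer, at (745,165), aims at the cap at (775,150). That is one port short of the nozzle at (735,125), so one more click is needed.

apply_moves(
  moves=[
    {"linear": [0.042,0,0],"twist": [0,0,0]},
    {"linear": [0.086,0.002,0],"twist": [0,0,-0.048]},
    {"linear": [0.129,0.003,0],"twist": [0,0,-0.095]},
    {"linear": [0.162,0,0],"twist": [0,0,-0.131]},
    {"linear": [0.194,-0.006,0],"twist": [0,0,-0.167]},
    {"linear": [0.215,-0.012,0],"twist": [0,0,-0.191]},
    {"linear": [0.236,-0.018,0],"twist": [0,0,-0.215]},
    {"linear": [0.249,-0.023,0],"twist": [0,0,-0.23]},
    {"linear": [0.261,-0.027,0],"twist": [0,0,-0.243]},
    {"linear": [0.261,-0.027,0],"twist": [0,0,-0.243]},
  ],
)

```text
time_s: 15.1
tcp_pos: [0.4979, -0.0516, 0.0343]
orientation: [[0.188, -0.982, 0.0], [-0.982, -0.188, 0.0], [-0.0, -0.0, -1.0]]
force: [0.2, 3.6, 0.9]
opening: 0.0001
gripper_force: 1.3
```

```bash
python3 f.py
```

```text
pointer_tip 0.7 ang 54.7 r 0.04
lever_pad 0.68 ang 191.5 r 0.131
t 15.25 tcp [ 0.4978 -0.051   0.0342] F tool [-3.3  0.6 -2.1] theta_tool 29.1 theta_pos rad 0.514
```

apply_moves(
  moves=[
    {"linear": [-0.053,-0.012,0],"twist": [0,0,0.06]},
    {"linear": [-0.106,-0.028,0],"twist": [0,0,0.119]},
    {"linear": [-0.142,-0.045,0],"twist": [0,0,0.155]},
    {"linear": [-0.178,-0.063,0],"twist": [0,0,0.191]},
    {"linear": [-0.208,-0.082,0],"twist": [0,0,0.215]},
    {"linear": [-0.241,-0.104,0],"twist": [0,0,0.243]},
    {"linear": [-0.241,-0.104,0],"twist": [0,0,0.243]},
    {"linear": [-0.241,-0.104,0],"twist": [0,0,0.243]},
    {"linear": [-0.241,-0.104,0],"twist": [0,0,0.243]},
    {"linear": [-0.241,-0.104,0],"twist": [0,0,0.243]},
  ],
)

```text
time_s: 16.25
tcp_pos: [0.5149, 0.0254, 0.0342]
orientation: [[-0.314, -0.949, -0.0], [-0.949, 0.314, -0.0], [0.0, 0.0, -1.0]]
force: [-0.5, 0.5, 0.4]
opening: 0.0003
gripper_force: 0.0
```

```bash
python3 look.py a3
```

```text
pointer_tip 0.76 [ 0.664 -0.004  0.07 ] ang 48.6 r 0.053
lever_pad 0.25 [ 0.615 -0.047  0.046] ang 196.3 r 0.015
pointer_tip 0.87 [ 0.659 -0.003  0.07 ] ang 53.7 r 0.05
lever_pad 0.62 [ 0.507 -0.     0.046] ang 160.8 r 0.13
16.55 [0.515  0.0258 0.0342] [-1.   0.4 -0.5] [  3.  21. -20.  49.  -0. -69.]
```

View pics/a3.png

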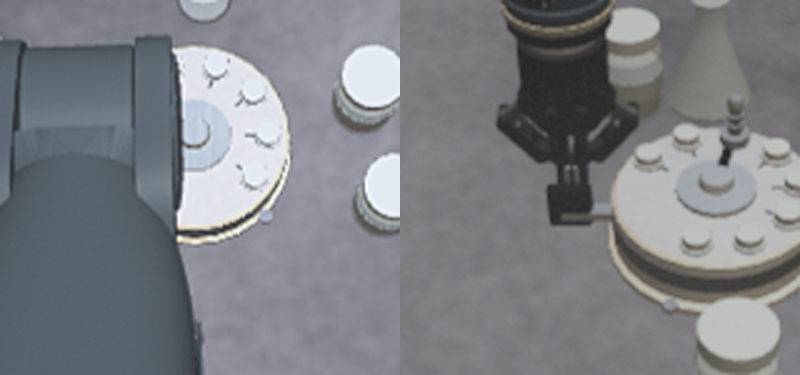

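The pointer at (727,155) now aims at the nozzle. The lever is back at rest, and the finger stands about 12 mm clear of the pad with no force on it.

```bash
python3 -c "
from h import *
print(workorder.hand_in())"
```

```text
the job is handed in; nothing more can be done
None
```

I stepped the pointer four clicks to the port with the steel nozzle, the lever is back at rest with the gripper clear, and I handed the job in at about 17 s; the hand-in returned no verdict.

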